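Cock the cell impact tester

TASK

Cock the impact tester ready for the next shot: take the black knob on its spring-loaded striker arm, draw the arm back past the hair-trigger catch, press the knob down so that the flanged foot under it goes below the catch, and ease the arm slowly forward, still pressed down, until the catch has hooked the foot and carries the spring. Then let go so softly that nothing snaps, and leave the tester cocked. Do not haul hard against the back stop or push hard on the catch, and do not disturb the cell in its nest or the things lying around.

Things in the scene. Friction and masses are not known exactly. Their poses are not given: they have to be found in the camera images.
- tester: impact tester, fixed aluminium base plate 255 x 270 x 12 mm. Origin on the table; x away from the robot, y left, z up; the plate spans x -125 to 130, y -135 to 135 mm. A black ring at (101, -2) mm holds the upright cell, its top 83 mm above the table. Heights in these notes are above the table
- striker_pivot (a point): point on the striker arm's vertical pivot axis, at table height: (-65, -100, 0) mm in the tester's frame. The arm is a steel bar 18 mm wide reaching 190 mm out, top at 58 mm; the steel hammer at its end reaches up to 65 mm. Knob axis 130 mm from the pivot
- striker (a joint): arm angle, rad: 0 at rest near the cell (arm then points 0.721 rad left of the tester's x axis), growing counter-clockwise from above as it is drawn back toward the robot. A spring pulls it to 0: at the knob 4 N at rest, 10 N at the catch. Hooked somewhere from 0.69 to 1.01, as the catch is set; the rubber back stop is met at about 1.10. Let loose, it snaps forward
- plunger (a joint): how far the knob is pressed down, m: 0 up, 0.017 bottom; a spring lifts it (2 N up, 4 N at the bottom). Knob, shank (8 mm across) and flanged foot (18 mm across, 3 mm thick) are one piece. Up, the foot passes 3 mm over the trigger lever; pressed over 0.012 it goes under it; hooked and let go it rests at 0.012 to 0.014. Pressed too early it lands on the lever at 0.003
- trigger (a joint): the catch: flat steel lever under the knob's path, along it, 26 to 32 mm up; the shank hooks behind its free end. It is set up to 20 mm either side of nominal along the path: feel for it. The foot clears it to go down 6 mm or more behind the hooked place. Never load it over 17 N (the spring alone is 10). Joint, rad: 0 set (light spring and load keep it), up to 0.45 tripped
- knob_top (a point): centre of the flat top of the round black knob, 24 mm in diameter, 37 mm tall, vertical axis; with the plunger up its top is at 115 mm and its underside at 78 mm. Moves with arm and plunger. Grip its sides from above
- back_stop: rubber-faced steel post, 22 x 21 x 44 mm, that meets the arm 75 mm from the pivot at full draw; origin at its underside on the base plate, top at 56 mm. Touching it is fine, but never with more than 25 N
- specimen_cell: cylindrical battery cell, 21 mm in diameter, 71 mm tall, standing loose in the nest ring in front of the hammer; origin at the centre of its underside. Leave it alone
- copper_bar: flat copper bar with two holes, 25 x 130 x 8 mm, lying in front of the tester; bystander
- white_tape: roll of white tape 75 mm in diameter, 19 mm high, lying to the right of the tester; bystander
- blue_pen: thin pen 139 mm long, 10 mm thick, lying to the left of the tester; bystander

How it is judged:
On the way, in this order (a step that is already met when the one before it is completed fails the run):
1. the arm is drawn back past the catch (value of joint striker above 0.66 rad), for 0.1 s.
2. the knob is pressed down behind the catch (value of joint striker above 0.66 rad and value of joint plunger above 0.0105 m), for 0.2 s.
At the end, for the whole second after the job is handed in: The arm stands still, hooked on the catch (striker angle above 0.66 rad) with the foot fully under the trigger lever (plunger down more than 10.5 mm), the trigger set (below 0.05 rad), and the cell upright in its nest (within 0.15 rad) (all of step 2 and value of joint trigger below 0.05 rad and velocity of joint striker between -0.05 and 0.05 rad/s and angle between specimen_cell's own z axis and vertical below 0.15 rad); the robot touches nothing.
It fails at once if the arm snaps forward (faster than 0.6 rad/s) (velocity of joint striker below -0.6 rad/s).
It fails at once if the trigger is tripped (over 0.12 rad) (value of joint trigger above 0.12 rad).
It fails at once if the arm is hauled against the back stop with more than 25 N, or the foot or shank is pushed against the catch with more than 17 N (contact force between striker and back_stop above 25 N or contact force between plunger and catch above 17 N).
It fails at once if the cell is moved by more than 10 mm (distance of specimen_cell from where it was at the start of the episode above 0.01 m).
It fails at once if a bystander is moved by more than 20 mm (distance of any of copper_bar, white_tape, blue_pen from where it was at the start of the episode above 0.02 m).
It also fails if it takes over 72 s, if anything falls off the work surface, if the arm or the gripper's body presses on something with over 40 N, if the wrist force passes 120 N, or if a joint passes its speed limit or range.

ROBOT

A 6-joint arm with a two-finger parallel gripper is mounted at the origin on a cart in front of the work surface, level with it; the furniture and walls round the work are solid. World frame = base frame: x ahead of the robot, y to its left, z up, the work surface at z = 0. Lengths are in m, angles in rad, forces in N, time in s.
With the tool pointing down it reaches from about 0.35 to 0.95 m from the base axis. Payload 17.4 kg.
Tool frame: the origin (TCP) lies on the centre line of the jaws, within the pads' length; the fingertips stand 19 mm ahead of it and the grasp point (between the pads) is the TCP (robot.tip_reach is the distance from the TCP to the fingertips, in m); z points along the fingers, y is the line along which they close (so a half turn about z gives the same grasp; the last joint's range is limited). The gripper opens to 93 mm and grips with 3 to 60 N. Pads are 15 mm wide; open, the fingers measure 128 mm over their backs; the gripper's body (75 mm by 188 mm) begins 65 mm behind the grasp point.
Start: joints at [-1.171, 0.116, 1.442, -0, 1.584, -0.038], TCP at [0.286, -0.611, 0.238] pointing down, gripper open.
Joint ranges: [-2.83, 2.83], [-0.83, 2.19], [0.07, 2.5], [-1.14, 4.28], [0.01, 3], [-2.97, 2.97]. Speed limits (rad/s): [1.89, 1.89, 2.22, 3.14, 3.14, 3.14].

INTERFACE

Orientations are given as [roll, pitch, yaw] about the fixed x, y, z axes, in that order (R = Rz(yaw) Ry(pitch) Rx(roll)).
In Python, from workcell import status, optics, workorder, robot gives the robot as it stands.
- The arm moves only by the shell command python3 -m creep 'ROWS' [OPENING] [FORCE]. ROWS is JSON, a list of rows, each a list of 4 numbers: the shift along the tool's x, y, z in units of 60 mm (1.0 is 60 mm), then the turn about the tool's z in rad. A call has 1 to 20 rows; each row shifts and turns the commanded pose from where the row before left it, along the tool's axes as they then stand; what a row does not reach is not made up. A row lasts 1/8 s, in which the tool goes at most 62.5 mm and 10.7 degrees, less where a joint would pass 70% of its speed; a pose out of reach is approached as far as the arm can. A call is refused whole if a number of a shift passes 1 or a number of a turn 0.188, either way. A call with a gripper value outside its range is refused whole. OPENING is the opening, from -1 (shut) to 1 (fully open), so that 0 is half open, set as the call begins (- or left out, the last holds). The fingers move at their own pace and stop on an object; FORCE is the grip in N (left out, the last holds). Time passes only in rows, so rows that do not move let the fingers close. It gives the time, the measured TCP pose, the force, the opening and the grip force at its end, in the units of the state.
- status.read_state(): the state, without advancing time (a new reading comes with each control period).
- optics.capture(name): name is "side" or "top" or "wrist"; returns the picture (400x640x3 uint8, red, green, blue); there is no depth.
- optics.calibration(name): a dict with "fx", "fy", "cx", "cy" (pixels), "R" (3x3) and "t" (3): a world point X has camera coordinates R X + t; the wrist camera has in their place "mount" (4x4, takes a point from camera to tool coordinates, whose origin is the TCP and whose axes are the flange's). Camera axes: x right, y down, z forward; pixel columns grow to the right and rows downward; lengths in m; the calibration is good to about 2 mm. A picture is of the moment at which its call begins: read the wrist's pose just before it. calibration takes no time and is no camera call.
- workorder.finish_job(): hands the job in; it is judged then, once.
Trained networks look in the newest picture that a camera, given by its name, has taken for a name from the list of things; names that differ only in an ending like _2 or _b are one class to them, and where a whole thing is asked for, a point or a joint stands for the part that bears it (a point fixed in the world has none). Each returns a list of dicts, best first, with "score" (0 to 1); they miss things now and then, are a little off and sometimes report something else, mostly with a low value. They report only what shows in the picture. A call takes as long as a camera call.
- optics.recognise(target, camera): "extent" ([centre column, centre row, width, height] in pixels, round what is visible of it).
- optics.regions_of(target, camera): "region" (400x640 bool, what is visible of it) and "extent" ([centre column, centre row, width, height] in pixels, round what is visible of it).
The state is a dict: "clock": time; "qpos": joint angles; "qvel": joint speeds; "tau": joint torques, N m; "ee_pos": TCP position; "orientation": TCP orientation; "force": force on the tool from outside, world axes, zero at the start; "wrist_torque": the same for the moment, N m; "gripper_width": opening from 0.0 (shut) to 1.0 (fully open); "gripper_force": force on a finger pad.
Only numpy, scipy, OpenCV 4.12 (cv2) and the standard library are available. Lean on these libraries where they do the work, as an engineer would, in place of code of your own. Each camera call takes 0.05 s, during which the arm holds its last target. There are 200 camera calls.

## Working session

There is one attempt and no reset: what is moved stays moved. The work goes in short steps, Python scripts to look and compute and a shell command to move; the robot and the scene stay as the last step left them, time stands still between calls to the robot, and variables do not carry over. Pictures are saved under pics/ and viewed, at most 10 in all, crops included, and the job is handed in when it is done.

```bash
mkdir -p pics; ls
python3 - <<'E'
from workcell import status, optics, workorder, robot
import cv2, numpy as np
print(status.read_state())
for n in ["top","side"]:
    im=optics.capture(n); cv2.imwrite(f"pics/{n}0.png",im[:,:,::-1])
    c=optics.calibration(n); print(n,{k:np.round(v,4).tolist() for k,v in c.items()})
    for t in ["tester","knob_top","specimen_cell","back_stop","striker"]:
        print(n,t,[(round(d["score"],2),np.round(d["extent"],1).tolist()) for d in optics.recognise(t,n)[:2]])
print(np.round(optics.calibration("wrist")["mount"],4))
E
```

```text
pics
{'clock': 0.0, 'qpos': array([-1.17083671e+00,  1.16487606e-01,  1.44224784e+00,  1.40453245e-05,
        1.58400259e+00, -3.77771833e-02]), 'qvel': array([ 0.00141831, -0.00051686, -0.00043562, -0.00114565, -0.00050209,
        0.00010217]), 'tau': array([ 7.52257256e-04, -7.21270537e+01, -6.22611880e+01,  7.80345895e-02,
        2.38774210e-02, -9.90554531e-05]), 'ee_pos': array([ 0.28606656, -0.61118847,  0.2369149 ]), 'orientation': array([-3.14044862e+00, -5.72933758e-05,  4.37736949e-01]), 'force': array([ 0.33824456,  0.19947234, -0.0537037 ]), 'wrist_torque': array([ 0.00799757,  0.00086091, -0.02913271]), 'gripper_force': 0.0, 'gripper_width': 0.9996342844075219}
top {'fx': 441.9665, 'fy': 441.9665, 'cx': 319.9799, 'cy': 198.1547, 'R': [[-0.0495, -0.9988, -0.0055], [-0.976, 0.0495, -0.212], [0.212, -0.0052, -0.9772]], 't': [0.1508, 0.5578, 0.8406]}
top tester [(0.64, [326.0, 191.1, 132.7, 123.1])]
top knob_top [(0.49, [335.6, 164.9, 15.3, 15.8])]
top specimen_cell [(0.6, [333.0, 139.2, 13.0, 19.1])]
top back_stop [(0.45, [338.6, 236.4, 10.9, 9.1])]
top striker [(0.56, [347.1, 186.2, 79.7, 95.7])]
side {'fx': 367.4321, 'fy': 367.4321, 'cx': 318.9598, 'cy': 202.5397, 'R': [[-0.3415, 0.9398, 0.0105], [0.8015, 0.297, -0.5191], [-0.491, -0.1688, -0.8547]], 't': [0.0831, -0.4422, 1.225]}
side tester [(0.71, [310.9, 234.4, 144.0, 126.4])]
side knob_top [(0.7, [299.4, 219.7, 11.5, 13.7])]
side specimen_cell [(0.55, [289.4, 255.2, 9.7, 18.4])]
side back_stop [(0.52, [318.1, 185.7, 7.1, 14.7])]
side striker [(0.6, [298.1, 215.8, 33.5, 83.2])]
[[ 5.000e-04 -9.698e-01 -2.441e-01  6.740e-02]
 [ 1.000e+00  3.000e-04  6.000e-04  7.000e-04]
 [-5.000e-04 -2.441e-01  9.698e-01 -1.471e-01]
 [ 0.000e+00  0.000e+00  0.000e+00  1.000e+00]]
```

Run:
```python
import cv2,numpy as np
a=cv2.imread("pics/top0.png")[90:290,220:440]; b=cv2.imread("pics/side0.png")[130:330,200:420]
o=np.hstack([cv2.resize(x,(400,364),interpolation=cv2.INTER_CUBIC) for x in (a,b)])
cv2.imwrite("pics/c0.png",o)
```

```text
(no output)
```

View pics/c0.png

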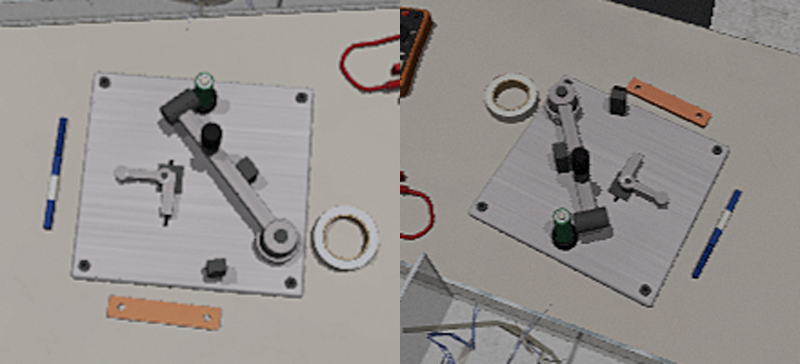

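```bash
cat > h.py <<'E'
import numpy as np, cv2
from workcell import status, optics
from scipy.optimize import least_squares
def proj(n,X,cal=None):
    c=cal or optics.calibration(n); P=np.asarray(X)@np.array(c["R"]).T+c["t"]
    return np.c_[c["fx"]*P[:,0]/P[:,2]+c["cx"],c["fy"]*P[:,1]/P[:,2]+c["cy"]]
def T2W(p,X):
    X=np.atleast_2d(X).astype(float); c,s=np.cos(p[2]),np.sin(p[2])
    return np.c_[p[0]+c*X[:,0]-s*X[:,1],p[1]+s*X[:,0]+c*X[:,1],X[:,2]]
def wristcal():
    s=status.read_state(); c=dict(optics.calibration("wrist")); M=np.array(c["mount"])
    from scipy.spatial.transform import Rotation as Ro
    T=np.eye(4); T[:3,:3]=Ro.from_euler("xyz",s["orientation"]).as_matrix(); T[:3,3]=s["ee_pos"]
    W=np.linalg.inv(T@M); c["R"]=W[:3,:3]; c["t"]=W[:3,3]; return c
def knob(th,z=.115,r=.130):
    return [-.065+r*np.cos(.721+th),-.1+r*np.sin(.721+th),z]
E
python3 - <<'E'
from h import *
C=np.array([[.130,.135,.012],[.130,-.135,.012],[-.125,-.135,.012],[-.125,.135,.012]])
t=np.array([[95,72],[313,88],[302,296],[72,277]])*.55+[220,90]
s=(np.array([[648,305],[470,212],[565,78],[728,148]])-[400,0])*.55+[200,130]
cell=[.101,-.002,.0475]; kn=knob(0,.0965)
pts=np.vstack([C,kn,cell])
ti=np.vstack([t,[335.6,164.9],[333,139.2]]); si=np.vstack([s,[299.4,219.7],[289.4,255.2]])
def f(p,full=False):
    W=T2W(p,pts); r=[proj("top",W)-ti,proj("side",W)-si]
    return r if full else np.ravel(r)
r=least_squares(f,[.6,-.05,0],loss="soft_l1"); p=r.x
print(p); print(np.round(f(p,True),1))
for th in (0,.69,.85,1.01,1.1): print(th,T2W(p,knob(th)).round(4))
print(T2W(p,[-.065,-.1,0]))
np.save("p.npy",p)
E
```

```text
[ 0.59348852  0.10692598 -0.13523649]
[[[-1.1 -1.7]
  [ 0.2 -0.9]
  [-0.  -0.1]
  [-1.7 -0.6]
  [-0.  -0.6]
  [-1.3  0.5]]

 [[ 0.7  0.3]
  [-2.9 -1. ]
  [-1.5 -3.4]
  [ 1.1 -1.3]
  [-0.9 -1.9]
  [-0.3 -1.2]]]
0 [[0.6239 0.0885 0.115 ]]
0.69 [[0.5534 0.141  0.115 ]]
0.85 [[0.5331 0.1454 0.115 ]]
1.01 [[0.5124 0.1466 0.115 ]]
1.1 [[0.5007 0.1457 0.115 ]]
[[0.51559954 0.01660263 0.        ]]
```

```bash
python3 -m creep '[[0.72,-0.584,0,0],[0.72,-0.584,0,0],[0.72,-0.584,0,0],[0.72,-0.584,0,0],[0.72,-0.584,0,0],[0.72,-0.584,0,0],[0.72,-0.584,0,0],[0.72,-0.584,0,0],[0.72,-0.584,0,0],[0.72,-0.584,0,0],[0.72,-0.584,0,0],[0.72,-0.584,0,0],[0.72,-0.584,0,0],[0.72,-0.584,0,0],[0,0,0,-0.148],[0,0,0,0]]' 0.2
python3 - <<'E'
from h import *
p=np.load("p.npy"); c=wristcal(); print(status.read_state()["orientation"],status.read_state()["ee_pos"],status.read_state()["force"])
im=optics.capture("wrist"); cv2.imwrite("pics/w1.png",im[:,:,::-1])
for t in ["knob_top","specimen_cell","back_stop","striker","trigger"]:
    print(t,[(round(d["score"],2),np.round(d["extent"],1).tolist()) for d in optics.recognise(t,"wrist")[:2]])
print(proj("w",T2W(p,[knob(0),[.101,-.002,.083],[-.065,-.1,.058]]),c))
E
```

```text
clock: 2.6
ee_pos: [0.626, 0.0898, 0.2374]
orientation: [-3.141, 0.0, 0.586]
force: [0.4, -0.2, 0.8]
gripper_width: 0.601
gripper_force: 0.0
[-3.14146619e+00  4.26976425e-04  5.86062054e-01] [0.62596144 0.08977395 0.23740847] [ 0.36354051 -0.21347326  0.82469451]
knob_top [(0.91, [318.8, 199.0, 26.1, 32.8])]
specimen_cell [(0.58, [354.8, 131.8, 32.6, 22.3])]
back_stop []
striker [(0.88, [321.6, 217.0, 40.7, 197.6])]
trigger [(0.75, [252.8, 178.1, 51.3, 70.9])]
[[318.67268601 202.53328189]
 [356.99572008 132.94366526]
 [318.82330166 298.21436185]]
```

View pics/w1.png

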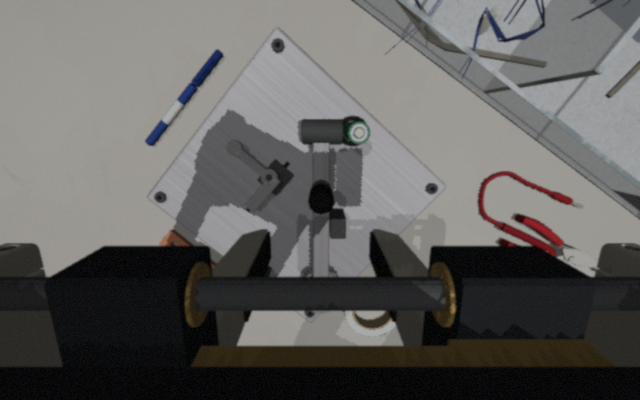

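```bash
python3 -m creep '[[-0.04,0,0.6,0],[0,0,0.6,0],[0,0,0.5,0],[0,0,0.35,0],[0,0,0.2,0],[0,0,0,0]]'; python3 -m creep '[[0,0,0,0],[0,0,0,0],[0,0,0,0],[0,0,0,0],[0,0,0,0],[0,0,0,0]]' -1 30
```

```text
clock: 3.65
ee_pos: [0.6239, 0.088, 0.1025]
orientation: [-3.141, 0.0, 0.586]
force: [-0.1, -0.0, 1.3]
gripper_width: 0.603
gripper_force: 0.0
clock: 4.4
ee_pos: [0.6242, 0.0878, 0.1029]
orientation: [3.141, -0.0, 0.586]
force: [3.5, -3.8, 1.8]
gripper_width: 0.253
gripper_force: 30.0
```

```bash
python3 -m creep '[[0,0,0,-0.02],[0,-0.0867,0,-0.04],[0,-0.0867,0,-0.04],[0,-0.0867,0,-0.04],[0,-0.0867,0,-0.04],[0,-0.0867,0,-0.04],[0,-0.0867,0,-0.04],[0,-0.0867,0,-0.04],[0,-0.0867,0,-0.04],[0,-0.0867,0,-0.04],[0,-0.0867,0,-0.04],[0,-0.0867,0,-0.04],[0,-0.0867,0,-0.04],[0,-0.0867,0,-0.04],[0,-0.0867,0,-0.04],[0,-0.0867,0,-0.04]]'
cat >> h.py <<'E'
def rep():
    s=status.read_state(); p=np.load("p.npy"); P=T2W(p,[-.065,-.1,0])[0]; d=s["ee_pos"]-P
    a=np.arctan2(d[1],d[0]); th=a-p[2]-.721; u=np.array([np.cos(a),np.sin(a)]); t=np.array([-u[1],u[0]])
    yaw=s["orientation"][2]
    print("th %.3f r %.4f z %.4f yawErr(yaw-a) %.3f Fr %.1f Ft %.1f Fz %.1f"%(th,np.hypot(*d[:2]),s["ee_pos"][2],yaw-a,s["force"][:2]@u,s["force"][:2]@t,s["force"][2]),s["ee_pos"].round(4),s["orientation"].round(3),s["clock"],round(s["gripper_width"],3))
E
python3 -c "from h import *;rep()"
```

```text
clock: 6.4
ee_pos: [0.5642, 0.1366, 0.1027]
orientation: [3.141, 0.0, 1.208]
force: [4.9, -4.0, 1.2]
gripper_width: 0.252
gripper_force: 30.0
th 0.600 r 0.1295 z 0.1027 yawErr(yaw-a) 0.022 Fr -1.9 Ft -6.1 Fz 1.2 [0.5642 0.1366 0.1027] [3.141 0.    1.208] 6.4 0.252
```

```bash
python3 -m creep '[[0,-0.0867,0,-0.04],[0,-0.0867,0,-0.04],[0,-0.0867,0,-0.04],[0,-0.0867,0,-0.04],[0,-0.0867,0,-0.04],[0,-0.0867,0,-0.04],[0,-0.0867,0,-0.04],[0,-0.0867,0,-0.04],[0,-0.0867,0,-0.04],[0,-0.0867,0,-0.04],[0,-0.0867,0,-0.04],[0,0,0,0],[0,0,0,0]]'; python3 -c "
from h import *;rep()
p=np.load('p.npy')
for n in ['top','side']:
    im=optics.capture(n); cv2.imwrite(f'pics/{n}2.png',im[:,:,::-1])
    print(n,proj(n,T2W(p,[knob(1.04),knob(.85,.03)])))
a,b=[cv2.imread(f'pics/{n}2.png') for n in ('top','side')]
a=a[140:240,260:370];b=b[160:260,250:360]
cv2.imwrite('pics/c2.png',np.hstack([cv2.resize(x,(400,364),interpolation=cv2.INTER_CUBIC) for x in (a,b)]))
"
```

```text
clock: 8.02
ee_pos: [0.5087, 0.1459, 0.1029]
orientation: [3.14, 0.0, 1.647]
force: [7.2, -5.0, 0.5]
gripper_width: 0.25
gripper_force: 30.0
th 1.038 r 0.1294 z 0.1029 yawErr(yaw-a) 0.023 Fr -5.4 Ft -6.9 Fz 0.5 [0.5087 0.1459 0.1029] [3.14  0.    1.647] 8.025 0.25
top [[308.72761027 221.64157921]
 [309.91383825 216.48759186]]
side [[339.76368325 180.60187704]
 [334.2618887  207.64715924]]
```

View pics/c2.png

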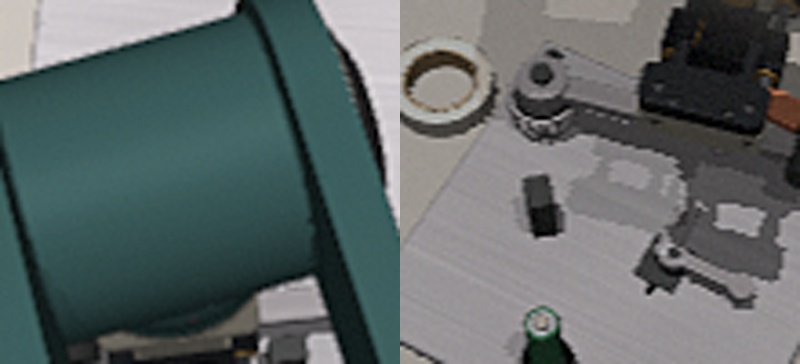

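```bash
python3 -m creep '[[-0.01,0,0,0],[0,-0.0173,0,-0.008],[0,-0.0173,0,-0.008],[0,0,0,0]]'; python3 -c "from h import *;rep()"
```

```text
clock: 8.62
ee_pos: [0.5067, 0.1455, 0.103]
orientation: [3.14, -0.001, 1.663]
force: [7.7, -0.3, 0.5]
gripper_width: 0.25
gripper_force: 30.0
th 1.054 r 0.1292 z 0.1030 yawErr(yaw-a) 0.024 Fr -0.8 Ft -7.7 Fz 0.5 [0.5067 0.1455 0.103 ] [ 3.140e+00 -1.000e-03  1.663e+00] 8.625 0.25
```

```bash
python3 -m creep '[[0,-0.0173,0,-0.008],[0,-0.0173,0,-0.008],[0,0,0,0]]'; python3 -c "from h import *;rep()"
```

```text
clock: 9.0
ee_pos: [0.5047, 0.1454, 0.103]
orientation: [3.14, -0.001, 1.679]
force: [7.2, -0.0, 1.1]
gripper_width: 0.252
gripper_force: 30.0
th 1.070 r 0.1292 z 0.1030 yawErr(yaw-a) 0.024 Fr -0.7 Ft -7.2 Fz 1.1 [0.5047 0.1454 0.103 ] [ 3.140e+00 -1.000e-03  1.679e+00] 9.0 0.252
```

```bash
python3 -m creep '[[0,0,0.02,0],[0,0,0.02,0],[0,0,0.02,0],[0,0,0,0]]'; python3 -c "from h import *;rep()"; python3 -m creep '[[0,0,0.01,0],[0,0,0,0]]'; python3 -c "from h import *;rep()"
```

```text
clock: 9.5
ee_pos: [0.5047, 0.1454, 0.0994]
orientation: [3.14, -0.001, 1.679]
force: [7.4, -0.5, 2.2]
gripper_width: 0.251
gripper_force: 30.0
th 1.069 r 0.1292 z 0.0994 yawErr(yaw-a) 0.024 Fr -1.2 Ft -7.3 Fz 2.2 [0.5047 0.1454 0.0994] [ 3.140e+00 -1.000e-03  1.679e+00] 9.5 0.251
clock: 9.75
ee_pos: [0.5047, 0.1454, 0.0989]
orientation: [3.14, -0.001, 1.679]
force: [8.5, -0.3, 1.2]
gripper_width: 0.252
gripper_force: 30.0
th 1.069 r 0.1292 z 0.0989 yawErr(yaw-a) 0.024 Fr -1.0 Ft -8.5 Fz 1.2 [0.5047 0.1454 0.0989] [ 3.140e+00 -1.000e-03  1.679e+00] 9.75 0.252
```

```bash
python3 -m creep '[[0,0,0.03,0],[0,0,0.03,0],[0,0,0.03,0],[0,0,0,0]]'; python3 -c "from h import *;rep()"; python3 -m creep '[[0,0,0.03,0],[0,0,0.03,0],[0,0,0.03,0],[0,0,0.01,0],[0,0,0,0],[0,0,0,0]]'; python3 -c "from h import *;rep()"
```

```text
clock: 10.25
ee_pos: [0.5048, 0.1454, 0.0935]
orientation: [3.14, -0.001, 1.679]
force: [7.6, -1.1, 2.5]
gripper_width: 0.248
gripper_force: 30.0
th 1.069 r 0.1292 z 0.0935 yawErr(yaw-a) 0.024 Fr -1.7 Ft -7.5 Fz 2.5 [0.5048 0.1454 0.0935] [ 3.140e+00 -1.000e-03  1.679e+00] 10.25 0.248
clock: 11.0
ee_pos: [0.5049, 0.1454, 0.0877]
orientation: [3.139, -0.001, 1.679]
force: [7.4, -0.4, 2.3]
gripper_width: 0.253
gripper_force: 30.0
th 1.068 r 0.1292 z 0.0877 yawErr(yaw-a) 0.025 Fr -1.0 Ft -7.3 Fz 2.3 [0.5049 0.1454 0.0877] [ 3.139e+00 -1.000e-03  1.679e+00] 11.0 0.253
```

```bash
python3 -m creep '[[0,0,0.01,0],[0,0,0.01,0],[0,0,0,0]]'; python3 -c "from h import *;rep()"; python3 -m creep '[[0,0,0.01,0],[0,0,0,0],[0,0,0,0]]'; python3 -c "from h import *;rep()
im=optics.capture('wrist'); cv2.imwrite('pics/w3.png',im[:,:,::-1])"
```

```text
clock: 11.38
ee_pos: [0.5049, 0.1454, 0.0865]
orientation: [3.139, -0.001, 1.679]
force: [7.9, -0.2, 3.8]
gripper_width: 0.251
gripper_force: 30.0
th 1.068 r 0.1292 z 0.0865 yawErr(yaw-a) 0.026 Fr -0.8 Ft -7.9 Fz 3.8 [0.5049 0.1454 0.0865] [ 3.139e+00 -1.000e-03  1.679e+00] 11.375 0.251
clock: 11.75
ee_pos: [0.5049, 0.1454, 0.086]
orientation: [3.139, -0.001, 1.679]
force: [8.6, -0.5, 3.1]
gripper_width: 0.254
gripper_force: 30.0
th 1.068 r 0.1292 z 0.0860 yawErr(yaw-a) 0.025 Fr -1.2 Ft -8.5 Fz 3.1 [0.5049 0.1454 0.086 ] [ 3.139e+00 -1.000e-03  1.679e+00] 11.75 0.254
```

View pics/w3.png

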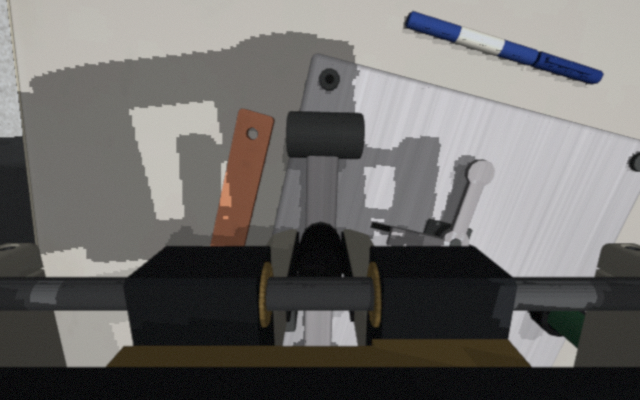

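```bash
python3 -m creep '[[0,0,0.01,0],[0,0,0,0],[0,0,0,0]]'; python3 -c "from h import *;rep()"
```

```text
clock: 12.18
ee_pos: [0.5052, 0.1455, 0.0859]
orientation: [3.139, -0.001, 1.679]
force: [7.2, -0.9, 7.2]
gripper_width: 0.253
gripper_force: 30.0
th 1.066 r 0.1293 z 0.0859 yawErr(yaw-a) 0.028 Fr -1.5 Ft -7.1 Fz 7.2 [0.5052 0.1455 0.0859] [ 3.139e+00 -1.000e-03  1.679e+00] 12.175 0.253
```

```bash
cat > chk.py <<'E'
import sys
from h import *
s=status.read_state(); p=np.load("p.npy"); P=T2W(p,[-.065,-.1,0])[0]; d=s["ee_pos"]-P
a=np.arctan2(d[1],d[0]); Ft=s["force"][:2]@[-np.sin(a),np.cos(a)]
print("th %.3f Ft %.1f Fr %.1f Fz %.1f z %.4f t %.1f"%(a-p[2]-.721,Ft,s["force"][:2]@[np.cos(a),np.sin(a)],s["force"][2],s["ee_pos"][2],s["clock"]))
sys.exit(0 if Ft<-5 else 1)
E
C="python3 chk.py"
python3 -m creep '[[0,0,-0.03,0],[0,0,0,0]]' >/dev/null; $C && python3 -m creep '[[0,0.0083,0,0.0038],[0,0.0083,0,0.0038]]' >/dev/null && $C && python3 -m creep '[[0,0.0083,0,0.0038],[0,0.0083,0,0.0038]]' >/dev/null && $C && python3 -m creep '[[0,0.0083,0,0.0038],[0,0.0083,0,0.0038]]' >/dev/null && $C && python3 -m creep '[[0,0.0083,0,0.0038],[0,0.0083,0,0.0038]]' >/dev/null && $C && python3 -m creep '[[0,0.0067,0,0.0031],[0,0.0067,0,0.0031]]' >/dev/null && $C && python3 -m creep '[[0,0.0067,0,0.0031],[0,0.0067,0,0.0031]]' >/dev/null && $C && python3 -m creep '[[0,0.0067,0,0.0031],[0,0.0067,0,0.0031]]' >/dev/null && $C && python3 -m creep '[[0,0.0067,0,0.0031],[0,0.0067,0,0.0031]]' >/dev/null && $C && python3 -m creep '[[0,0.0067,0,0.0031],[0,0.0067,0,0.0031]]' >/dev/null && $C && python3 -m creep '[[0,0.0067,0,0.0031],[0,0.0067,0,0.0031]]' >/dev/null && $C
```

```text
th 1.067 Ft -8.6 Fr -1.2 Fz 3.1 z 0.0873 t 12.4
th 1.060 Ft -8.3 Fr -1.3 Fz 4.1 z 0.0872 t 12.7
th 1.052 Ft -7.2 Fr -1.9 Fz 3.2 z 0.0872 t 12.9
th 1.045 Ft -7.0 Fr -2.6 Fz 2.9 z 0.0872 t 13.2
th 1.037 Ft -7.3 Fr -1.7 Fz 3.7 z 0.0871 t 13.4
th 1.031 Ft -7.1 Fr -1.2 Fz 4.1 z 0.0871 t 13.7
th 1.025 Ft -7.3 Fr -2.5 Fz 3.0 z 0.0871 t 13.9
th 1.019 Ft -7.8 Fr -2.3 Fz 3.5 z 0.0871 t 14.2
th 1.013 Ft -7.0 Fr -2.1 Fz 2.8 z 0.0871 t 14.4
th 1.006 Ft -7.1 Fr -2.4 Fz 4.1 z 0.0871 t 14.7
th 1.000 Ft -7.1 Fr -2.2 Fz 3.0 z 0.0871 t 14.9
```

```bash
C="python3 chk.py"
$C && python3 -m creep '[[0,0.0067,0,0.0031],[0,0.0067,0,0.0031]]' >/dev/null && $C && python3 -m creep '[[0,0.0067,0,0.0031],[0,0.0067,0,0.0031]]' >/dev/null && $C && python3 -m creep '[[0,0.0067,0,0.0031],[0,0.0067,0,0.0031]]' >/dev/null && $C && python3 -m creep '[[0,0.0067,0,0.0031],[0,0.0067,0,0.0031]]' >/dev/null && $C && python3 -m creep '[[0,0.0067,0,0.0031],[0,0.0067,0,0.0031]]' >/dev/null && $C && python3 -m creep '[[0,0.0067,0,0.0031],[0,0.0067,0,0.0031]]' >/dev/null && $C && python3 -m creep '[[0,0.0067,0,0.0031],[0,0.0067,0,0.0031]]' >/dev/null && $C && python3 -m creep '[[0,0.0067,0,0.0031],[0,0.0067,0,0.0031]]' >/dev/null && $C && python3 -m creep '[[0,0.0067,0,0.0031],[0,0.0067,0,0.0031]]' >/dev/null && $C && python3 -m creep '[[0,0.0067,0,0.0031],[0,0.0067,0,0.0031]]' >/dev/null && $C && python3 -m creep '[[0,0.0067,0,0.0031],[0,0.0067,0,0.0031]]' >/dev/null && $C && python3 -m creep '[[0,0.0067,0,0.0031],[0,0.0067,0,0.0031]]' >/dev/null && $C && python3 -m creep '[[0,0.0067,0,0.0031],[0,0.0067,0,0.0031]]' >/dev/null && $C && python3 -m creep '[[0,0.0067,0,0.0031],[0,0.0067,0,0.0031]]' >/dev/null && $C
```

```text
th 1.000 Ft -7.1 Fr -2.2 Fz 3.0 z 0.0871 t 14.9
th 0.994 Ft -7.4 Fr -1.4 Fz 3.1 z 0.0871 t 15.2
th 0.988 Ft -5.8 Fr -2.5 Fz 3.4 z 0.0871 t 15.4
th 0.981 Ft -6.8 Fr -2.3 Fz 3.8 z 0.0871 t 15.7
th 0.975 Ft -7.6 Fr -2.9 Fz 3.8 z 0.0871 t 15.9
th 0.969 Ft -6.6 Fr -3.1 Fz 2.6 z 0.0871 t 16.2
th 0.963 Ft -6.5 Fr -3.1 Fz 3.5 z 0.0871 t 16.4
th 0.957 Ft -7.4 Fr -3.1 Fz 3.6 z 0.0871 t 16.7
th 0.951 Ft -6.8 Fr -3.4 Fz 2.8 z 0.0871 t 16.9
th 0.945 Ft -6.6 Fr -3.2 Fz 4.4 z 0.0871 t 17.2
th 0.938 Ft -7.0 Fr -4.0 Fz 4.5 z 0.0871 t 17.4
th 0.932 Ft -7.1 Fr -3.3 Fz 4.2 z 0.0871 t 17.7
th 0.926 Ft -6.9 Fr -3.6 Fz 4.2 z 0.0870 t 17.9
th 0.920 Ft -6.9 Fr -4.2 Fz 3.9 z 0.0870 t 18.2
th 0.914 Ft -6.8 Fr -3.0 Fz 2.9 z 0.0871 t 18.4
```

```bash
sed -i 's/Ft<-5/Ft<-4.8/' chk.py; C="python3 chk.py"
$C && python3 -m creep '[[-0.004,0.0067,0,0.0031],[0,0.0067,0,0.0031]]' >/dev/null && $C && python3 -m creep '[[0,0.0067,0,0.0031],[0,0.0067,0,0.0031]]' >/dev/null && $C && python3 -m creep '[[0,0.0067,0,0.0031],[0,0.0067,0,0.0031]]' >/dev/null && $C && python3 -m creep '[[0,0.0067,0,0.0031],[0,0.0067,0,0.0031]]' >/dev/null && $C && python3 -m creep '[[0,0.0067,0,0.0031],[0,0.0067,0,0.0031]]' >/dev/null && $C && python3 -m creep '[[0,0.0067,0,0.0031],[0,0.0067,0,0.0031]]' >/dev/null && $C && python3 -m creep '[[0,0.0067,0,0.0031],[0,0.0067,0,0.0031]]' >/dev/null && $C && python3 -m creep '[[0,0.0067,0,0.0031],[0,0.0067,0,0.0031]]' >/dev/null && $C && python3 -m creep '[[0,0.0067,0,0.0031],[0,0.0067,0,0.0031]]' >/dev/null && $C && python3 -m creep '[[0,0.0067,0,0.0031],[0,0.0067,0,0.0031]]' >/dev/null && $C && python3 -m creep '[[0,0.0067,0,0.0031],[0,0.0067,0,0.0031]]' >/dev/null && $C && python3 -m creep '[[0,0.0067,0,0.0031],[0,0.0067,0,0.0031]]' >/dev/null && $C && python3 -m creep '[[0,0.0067,0,0.0031],[0,0.0067,0,0.0031]]' >/dev/null && $C && python3 -m creep '[[0,0.0067,0,0.0031],[0,0.0067,0,0.0031]]' >/dev/null && $C && python3 -m creep '[[0,0.0067,0,0.0031],[0,0.0067,0,0.0031]]' >/dev/null && $C
```

```text
th 0.914 Ft -6.8 Fr -3.0 Fz 2.9 z 0.0871 t 18.4
th 0.908 Ft -6.2 Fr -2.6 Fz 3.3 z 0.0870 t 18.7
th 0.901 Ft -6.7 Fr -2.7 Fz 2.9 z 0.0870 t 18.9
th 0.895 Ft -7.4 Fr -2.7 Fz 3.6 z 0.0871 t 19.2
th 0.889 Ft -7.0 Fr -1.0 Fz 3.9 z 0.0870 t 19.4
th 0.883 Ft -5.6 Fr -2.3 Fz 3.2 z 0.0871 t 19.7
th 0.877 Ft -6.2 Fr -3.4 Fz 3.4 z 0.0871 t 19.9
th 0.871 Ft -6.3 Fr -2.2 Fz 3.5 z 0.0870 t 20.2
th 0.864 Ft -6.5 Fr -2.0 Fz 3.1 z 0.0870 t 20.4
th 0.858 Ft -6.4 Fr -2.6 Fz 4.2 z 0.0870 t 20.7
th 0.852 Ft -6.3 Fr -2.5 Fz 2.5 z 0.0870 t 20.9
th 0.846 Ft -5.7 Fr -2.8 Fz 3.3 z 0.0870 t 21.2
th 0.840 Ft -6.6 Fr -2.7 Fz 2.8 z 0.0870 t 21.4
th 0.834 Ft -6.6 Fr -3.1 Fz 3.1 z 0.0870 t 21.7
th 0.827 Ft -6.7 Fr -2.7 Fz 2.5 z 0.0870 t 21.9
th 0.821 Ft -6.5 Fr -4.3 Fz 3.4 z 0.0870 t 22.2
```

```bash
sed -i 's/Ft<-4.8/Ft<-4.4/' chk.py; C="python3 chk.py"
$C && python3 -m creep '[[-0.004,0.0067,0,0.0031],[0,0.0067,0,0.0031]]' >/dev/null && $C && python3 -m creep '[[0,0.0067,0,0.0031],[0,0.0067,0,0.0031]]' >/dev/null && $C && python3 -m creep '[[0,0.0067,0,0.0031],[0,0.0067,0,0.0031]]' >/dev/null && $C && python3 -m creep '[[0,0.0067,0,0.0031],[0,0.0067,0,0.0031]]' >/dev/null && $C && python3 -m creep '[[0,0.0067,0,0.0031],[0,0.0067,0,0.0031]]' >/dev/null && $C && python3 -m creep '[[0,0.0067,0,0.0031],[0,0.0067,0,0.0031]]' >/dev/null && $C && python3 -m creep '[[0,0.0067,0,0.0031],[0,0.0067,0,0.0031]]' >/dev/null && $C && python3 -m creep '[[0,0.0067,0,0.0031],[0,0.0067,0,0.0031]]' >/dev/null && $C && python3 -m creep '[[0,0.0067,0,0.0031],[0,0.0067,0,0.0031]]' >/dev/null && $C && python3 -m creep '[[0,0.0067,0,0.0031],[0,0.0067,0,0.0031]]' >/dev/null && $C && python3 -m creep '[[-0.003,0.0067,0,0.0031],[0,0.0067,0,0.0031]]' >/dev/null && $C && python3 -m creep '[[0,0.0067,0,0.0031],[0,0.0067,0,0.0031]]' >/dev/null && $C && python3 -m creep '[[0,0.0067,0,0.0031],[0,0.0067,0,0.0031]]' >/dev/null && $C && python3 -m creep '[[0,0.0067,0,0.0031],[0,0.0067,0,0.0031]]' >/dev/null && $C && python3 -m creep '[[0,0.0067,0,0.0031],[0,0.0067,0,0.0031]]' >/dev/null && $C && python3 -m creep '[[0,0.0067,0,0.0031],[0,0.0067,0,0.0031]]' >/dev/null && $C && python3 -m creep '[[0,0.0067,0,0.0031],[0,0.0067,0,0.0031]]' >/dev/null && $C
```

```text
th 0.821 Ft -6.5 Fr -4.3 Fz 3.4 z 0.0870 t 22.2
th 0.815 Ft -5.4 Fr -1.8 Fz 3.4 z 0.0870 t 22.4
th 0.809 Ft -6.0 Fr -1.9 Fz 3.6 z 0.0870 t 22.7
th 0.803 Ft -5.9 Fr -1.2 Fz 5.1 z 0.0870 t 22.9
th 0.796 Ft -6.1 Fr -1.5 Fz 4.0 z 0.0870 t 23.2
th 0.790 Ft -5.8 Fr -3.0 Fz 4.0 z 0.0870 t 23.4
th 0.784 Ft -6.5 Fr -1.8 Fz 3.6 z 0.0870 t 23.7
th 0.778 Ft -5.9 Fr -1.3 Fz 3.4 z 0.0870 t 23.9
th 0.772 Ft -7.1 Fr -2.0 Fz 3.9 z 0.0870 t 24.2
th 0.765 Ft -6.2 Fr -1.9 Fz 2.4 z 0.0870 t 24.4
th 0.759 Ft -6.2 Fr -2.9 Fz 3.5 z 0.0870 t 24.7
th 0.753 Ft -6.4 Fr -1.3 Fz 3.2 z 0.0870 t 24.9
th 0.747 Ft -6.2 Fr -1.0 Fz 3.6 z 0.0870 t 25.2
th 0.741 Ft -5.5 Fr -1.9 Fz 4.2 z 0.0870 t 25.4
th 0.735 Ft -5.6 Fr -1.4 Fz 3.2 z 0.0870 t 25.7
th 0.728 Ft -5.7 Fr -1.2 Fz 3.7 z 0.0870 t 25.9
th 0.722 Ft -4.5 Fr -1.4 Fz 3.9 z 0.0870 t 26.2
th 0.719 Ft -0.0 Fr -1.3 Fz 6.7 z 0.0868 t 26.4
```

```bash
python3 -m creep '[[0,0,0,0],[0,0,0,0]]' >/dev/null; python3 chk.py; python3 -m creep '[[0,0,-0.01,0],[0,0,-0.01,0],[0,0,0,0]]' >/dev/null; python3 chk.py
python3 -c "
from h import *
c=wristcal();im=optics.capture('side'); cv2.imwrite('pics/s4.png',cv2.resize(im[160:270,250:390,::-1],(760,597),interpolation=cv2.INTER_CUBIC))"
```

```text
th 0.719 Ft -1.3 Fr -1.9 Fz 6.0 z 0.0868 t 26.7
th 0.719 Ft -0.7 Fr -0.8 Fz 4.8 z 0.0877 t 27.1
```

View pics/s4.png

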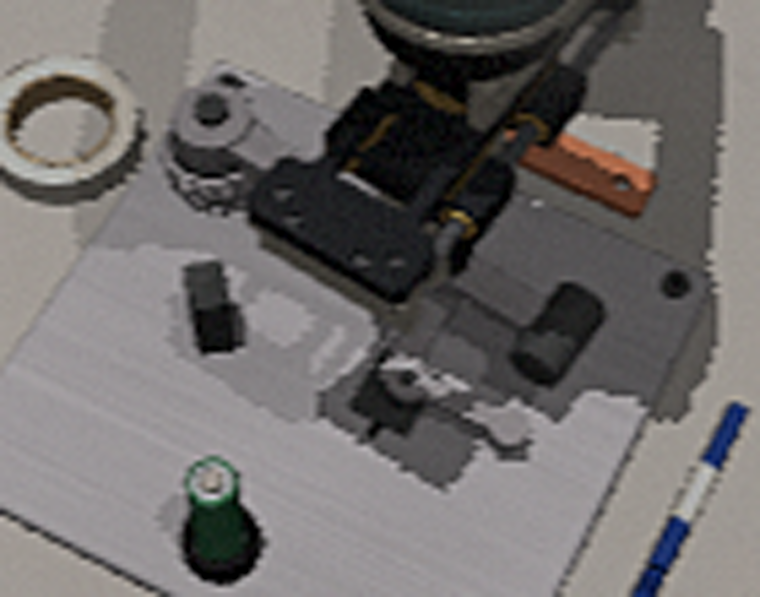

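```bash
C="python3 chk.py"; python3 -m creep '[[0,0,-0.005,0],[0,0,-0.005,0],[0,0,0,0]]' >/dev/null; $C;  python3 -m creep '[[0,0,-0.005,0],[0,0,-0.005,0],[0,0,0,0]]' >/dev/null; $C; python3 -m creep '[[0,0,-0.005,0],[0,0,-0.005,0],[0,0,0,0]]' >/dev/null; $C
```

```text
th 0.719 Ft 1.4 Fr 0.8 Fz 6.5 z 0.0883 t 27.5
th 0.719 Ft 1.8 Fr 0.9 Fz 6.9 z 0.0888 t 27.9
th 0.718 Ft 1.6 Fr 0.9 Fz 3.5 z 0.0895 t 28.2
```

```bash
C="python3 chk.py"; python3 -m creep '[[0,0,-0.005,0],[0,0,0,0]]' >/dev/null; $C;  python3 -m creep '[[0,0,-0.005,0],[0,0,0,0]]' >/dev/null; $C; python3 -c "from h import *;rep()"
```

```text
th 0.718 Ft 1.7 Fr 0.1 Fz 5.9 z 0.0897 t 28.5
th 0.718 Ft 2.4 Fr 2.0 Fz 6.3 z 0.0901 t 28.7
th 0.718 r 0.1293 z 0.0901 yawErr(yaw-a) 0.021 Fr 2.0 Ft 2.4 Fz 6.3 [0.5497 0.1413 0.0901] [ 3.142 -0.     1.325] 28.725 0.247
```

```bash
C="python3 chk.py"; python3 -m creep '[[0,-0.004,0,0],[0,0,0,0]]' >/dev/null; $C;  python3 -m creep '[[0,0,-0.004,0],[0,0,0,0]]' >/dev/null; $C;  python3 -m creep '[[0,0,-0.004,0],[0,0,0,0]]' >/dev/null; $C; python3 -m creep '[[0,0,0,0],[0,0,0,0]]' >/dev/null; $C
```

```text
th 0.719 Ft -0.5 Fr 1.5 Fz 1.6 z 0.0901 t 29.0
th 0.719 Ft -1.3 Fr 1.7 Fz 3.1 z 0.0904 t 29.2
th 0.719 Ft -2.3 Fr 1.5 Fz 2.4 z 0.0906 t 29.5
th 0.720 Ft -1.5 Fr 2.2 Fz 5.7 z 0.0906 t 29.7
```

```bash
C="python3 chk.py"; python3 -m creep '[[0,0,0,0],[0,0,0,0],[0,0,0,0]]' -1 15 >/dev/null; $C;  python3 -m creep '[[0,0,0,0],[0,0,0,0],[0,0,0,0]]' -1 7 >/dev/null; $C;  python3 -m creep '[[0,0,0,0],[0,0,0,0],[0,0,0,0]]' -1 3 ; $C
```

```text
th 0.719 Ft -2.7 Fr 1.6 Fz 5.3 z 0.0906 t 30.1
th 0.720 Ft -2.8 Fr -0.3 Fz 1.9 z 0.0905 t 30.5
clock: 30.85
ee_pos: [0.5494, 0.1413, 0.0905]
orientation: [-3.142, 0.0, 1.325]
force: [4.2, -1.6, 0.9]
gripper_width: 0.257
gripper_force: 3.0
th 0.720 Ft -4.5 Fr -0.4 Fz 0.9 z 0.0905 t 30.9
```

```bash
C="python3 chk.py"; python3 -m creep '[[0,0.004,0,0],[0,0,0,0]]' >/dev/null; $C;  python3 -m creep '[[0,0.004,0,0],[0,0,0,0]]' >/dev/null; $C; python3 -m creep '[[0,0,0,0]]' |grep gripper
```

```text
th 0.719 Ft -2.1 Fr -0.9 Fz 3.9 z 0.0904 t 31.1
th 0.718 Ft 0.5 Fr 0.3 Fz -0.6 z 0.0904 t 31.4
gripper_width: 0.258
gripper_force: 3.0
```

```bash
C="python3 chk.py"; python3 -m creep '[[0,0,0,0],[0,0,0,0]]' -0.45 >/dev/null; $C;  python3 -m creep '[[0,0,0,0],[0,0,0,0]]' -0.36; $C
python3 -c "
from h import *
im=optics.capture('side'); cv2.imwrite('pics/s5.png',im[:,:,::-1]); print(optics.recognise('striker','side')[:1])"
```

```text
th 0.717 Ft -0.6 Fr -0.1 Fz -1.0 z 0.0904 t 31.7
clock: 31.98
ee_pos: [0.5499, 0.1412, 0.0905]
orientation: [-3.142, -0.0, 1.325]
force: [0.4, -0.4, 0.1]
gripper_width: 0.321
gripper_force: 0.0
th 0.716 Ft -0.5 Fr -0.2 Fz 0.1 z 0.0905 t 32.0
[{'extent': [321.4, 203.6, 77.5, 56.7], 'score': 0.62}]
```

```bash
python3 -m creep '[[0,0,0,0],[0,0,0,0],[0,0,0,0]]' 0.1 >/dev/null; python3 chk.py; python3 -m creep '[[0,0,-0.1,0],[0,0,-0.2,0],[0,0,-0.4,0],[0,0,-0.5,0],[0,0,-0.5,0],[0,0,-0.3,0],[0,0,0,0],[0,0,0,0]]'
python3 -c "
from h import *
p=np.load('p.npy');c=wristcal();im=optics.capture('wrist'); cv2.imwrite('pics/w6.png',im[:,:,::-1])
print(proj('w',T2W(p,[knob(.72),knob(.72,.102)]),c)); print([(d['score'],d['extent']) for d in optics.recognise('knob_top','wrist')[:1]])"
```

```text
th 0.716 Ft 0.3 Fr 1.1 Fz 0.8 z 0.0905 t 32.5
clock: 33.45
ee_pos: [0.5496, 0.1411, 0.2093]
orientation: [-3.14, 0.001, 1.325]
force: [0.1, -0.5, -0.3]
gripper_width: 0.546
gripper_force: 0.0
[[318.80157129 206.59466411]
 [318.86578971 202.51037241]]
[(0.89, [318.6, 202.1, 29.2, 30.3])]
```

View pics/w6.png

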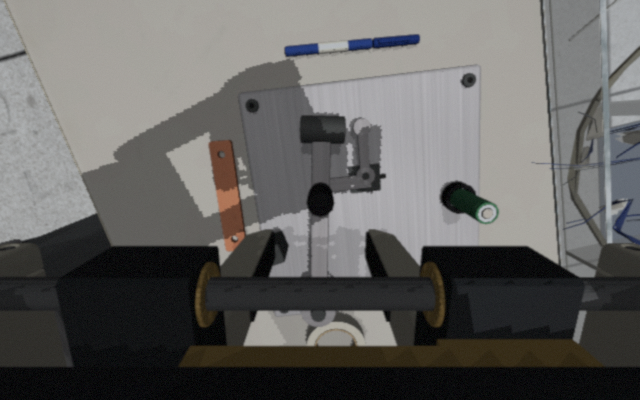

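The wrist picture shows the knob at about (319, 200), held by the lever at its hooked place. The cell, at about (470, 202), is upright, and the gripper is clear.

```bash
python3 -c "
from workcell import workorder
print(workorder.finish_job())"
```

```text
the job is handed in; nothing more can be done
None
```

The tester is cocked and the job is handed in: the arm is hooked on the catch at about 0.72 rad, the knob was let go softly and is still down, and the cell stands upright in its nest; no verdict came back.

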